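Re-zero the filter lever and count it to the third click

TASK

The engraved scale of the filter changer beside the camera has worn off, so its orange lever must be set by feel: with the fingertips, push the lever all the way home to the red-marked end, then push it back away from the red mark, counting the clicks, and leave it seated in the third click from home. Never let it go past the third click, only push it and do not pinch it, and finish clear of it. Leave the other things on the table where they are.

Things in the scene. Friction and masses are not known exactly. Their poses are not given: they have to be found in the camera images.
- changer: filter changer, fixed to the table: black box 70 (x) by 210 mm (y), flat top 70 mm above the table, on an aluminium foot 94 x 230 mm; origin: centre of the foot's underside. A white tube leaves its +x face to a black camera (78 mm wide, 90 mm tall, far end at x = 167 mm); a collar sticks out 24 mm from its -x face. The lever slides in a slot in the top, along the changer's y at x = 0.
- lever (a joint): lever position in m: 0 in the home click by the red mark, growing along the changer's +y, away from the mark. A rigid stop lies 1.5 mm beyond home. Six clicks (home and five more) lie evenly, about 18 mm apart: the third from home is at about 0.054; the travel ends 1.5 mm past the fifth. At the start the lever stands in or between the first and second clicks.
- knob_center (a point): centre of the lever's orange knob, 96 mm above the table: an upright paddle 32 mm wide across the slot (changer x), 12 mm thick along it (changer y), from 76 to 116 mm above the table. In the changer's frame: x = 0, y = joint value - 45 mm. To leave a click takes 5 to 6 N; the resistance then fades until, 9 mm on, the lever jumps ahead into the next click, off the finger, and stays.
- home_mark (a point): centre of the flat red mark on the changer's top that shows the home end, 50 x 14 mm, at y = -78 mm in the changer's frame, 70 mm above the table; nothing stands up there, fingers may pass over it
- filter_can: small clear round canister with a blue cap, 43 mm wide, 54 mm tall, standing just on the robot's side of the changer; origin: centre of its underside. A bystander: leave it alone
- screwdriver: red-handled screwdriver, 150 mm long, 26 mm thick, lying just on the robot's side of the changer, along the changer's y; origin: under its middle. A bystander: leave it alone
- wash_bottle: white bottle, 72 mm wide, 170 mm tall; origin: centre of its underside. A bystander: leave it alone
- tissue_box: green and white tissue box, 120 x 220 x 80 mm; origin: centre of its underside. A bystander: leave it alone
- mouse: black computer mouse, 105 x 60 x 30 mm, on its black mat; origin: centre of its underside. A bystander: leave it alone
- marker: white and blue marker pen, 135 mm long, 16 mm thick, lying; origin: under its middle. A bystander: leave it alone

How it is judged:
On the way, in this order (a step that is already met when the one before it is completed fails the run):
1. the lever is home, in the click at the red-marked end (value of joint lever below 0.004 m), for 0.2 s.
2. the lever is seated in the third click from home (value of joint lever between 0.051 and 0.057 m), for 0.2 s.
At the end, for the whole second after the job is handed in: the lever rests in the third click from home (joint between 51 and 57 mm), after having been home (all of step 2 and velocity of joint lever between -0.005 and 0.005 m/s); the robot touches nothing.
It fails at once if the lever goes past the third click (over the hump towards the fourth) (value of joint lever above 0.0635 m).
It fails at once if the lever is pinched: both halves of its knob are pressed at once with more than 2 N (contact force between the fingers and lever_c1 above 2 N and contact force between the fingers and lever_c2 above 2 N).
It fails at once if another thing on the table (canister, screwdriver, bottle, tissue box, mouse, marker) is moved more than 20 mm or lifted (distance of any of filter_can, screwdriver, wash_bottle, tissue_box, mouse, marker from where it was at the start of the episode above 0.02 m).
It also fails if it takes over 51 s, if anything falls off the work surface, if the arm or the gripper's body presses on something with over 40 N, if the wrist force passes 120 N, or if a joint passes its speed limit or range.

ROBOT

A 6-joint arm with a two-finger parallel gripper is mounted at the origin on the work surface. World frame = base frame: x ahead of the robot, y to its left, z up, the work surface at z = 0. Lengths are in m, angles in rad, forces in N, time in s.
With the tool pointing down it reaches from about 0.4 to 0.825 m from the base axis. Payload 7 kg.
Tool frame: the origin (TCP) lies on the centre line of the jaws, within the pads' length; the fingertips stand tip_reach ahead of it and the grasp point (between the pads) is the TCP (tip_reach is the distance from the TCP to the fingertips, in m); z points along the fingers, y is the line along which they close (so a half turn about z gives the same grasp; the last joint's range is limited). The gripper opens to 88 mm and grips with 3 to 60 N. Pads are 19 mm wide; open, the fingers measure 130 mm over their backs; the gripper's body (78 mm by 193 mm) begins 47 mm behind the grasp point.
Start: joints at [-0.831, 0.359, 0.012, 0, -1.224, -0.288], TCP at [0.295, -0.607, 0.246] pointing down, gripper open.
Joint ranges: [-3.07, 3.07], [-1.43, 2.12], [-1.02, 1.25], [-3.03, 1.67], [-3.05, -0], [-3.03, 3.03]. Speed limits (rad/s): [2.39, 2.39, 3.01, 3.14, 3.14, 3.14].

INTERFACE

Orientations are given as [roll, pitch, yaw] about the fixed x, y, z axes, in that order (R = Rz(yaw) Ry(pitch) Rx(roll)).
In Python, from station import get_state, grab_frame, calibration, job_done, find_in, mark_of, tip_reach gives the robot as it stands.
- The arm moves only by the shell command python3 -m handwheel 'ROWS' [OPENING] [FORCE]. ROWS is JSON, a list of rows, each an object with "delta_pos": the shift along the world's x, y, z in units of 30 mm (1.0 is 30 mm), a list of three; "dr": the turn, a rotation vector about the world's x, y, z in degrees, a list of three. In form: [{"delta_pos": [tx, ty, tz], "dr": [rx, ry, rz]}, ...]. A call has 1 to 10 rows; each row shifts and turns the commanded pose from where the row before left it; what a row does not reach is not made up. A row lasts 1/10 s, in which the tool goes at most 50 mm and 8.59 degrees, less where a joint would pass 70% of its speed; a pose out of reach is approached as far as the arm can. A call is refused whole if a number of a shift passes 1 or a number of a turn 8.59, either way. A call with a gripper value outside its range is refused whole. OPENING is the closure, from -1 (fully open) to 1 (shut), set as the call begins (- or left out, the last holds). The fingers move at their own pace and stop on an object; FORCE is the grip in N (left out, the last holds). Time passes only in rows, so rows that do not move let the fingers close. It gives the time, the measured TCP pose, the force, the opening and the grip force at its end, in the units of the state.
- get_state(): the state, without advancing time (a new reading comes with each control period).
- grab_frame(name): name is "scene" or "top" or "wrist"; returns the picture (384x512x3 uint8, red, green, blue); there is no depth.
- calibration(name): a dict with "fx", "fy", "cx", "cy" (pixels), "extrinsics" (4x4, takes a point from world to camera coordinates). Camera axes: x right, y down, z forward; pixel columns grow to the right and rows downward; lengths in m; the calibration is good to about 2 mm. A picture is of the moment at which its call begins: read the wrist's pose just before it. calibration takes no time and is no camera call; for the wrist camera it gives the pose at the moment of the call.
- job_done(): hands the job in; it is judged then, once.
Trained networks look in the newest picture that a camera, given by its name, has taken for a name from the list of things; names that differ only in an ending like _2 or _b are one class to them, and where a whole thing is asked for, a point or a joint stands for the part that bears it (a point fixed in the world has none). Each returns a list of dicts, best first, with "conf" (0 to 1); they miss things now and then, are a little off and sometimes report something else, mostly with a low value. They report only what shows in the picture. A call takes as long as a camera call.
- find_in(camera, query): "location" ([column, row] in pixels, amid what is visible of it).
- mark_of(camera, query): "location" ([column, row] in pixels: a listed point, or the origin of a listed thing).
The state is a dict: "t": time; "q": joint angles; "qd": joint speeds; "joint_efforts": joint torques, N m; "eef_pos": TCP position; "ee_rot": TCP orientation; "force": force on the tool from outside, world axes, zero at the start; "moment": the same for the moment, N m; "width": finger opening in m; "gripper_force": force on a finger pad.
Only numpy, scipy, OpenCV 4.12 (cv2) and the standard library are available. Lean on these libraries where they do the work, as an engineer would, in place of code of your own. Each camera call takes 0.05 s, during which the arm holds its last target. There are 200 camera calls.

## Working session

There is one attempt and no reset: what is moved stays moved. The work goes in short steps, Python scripts to look and compute and a shell command to move; the robot and the scene stay as the last step left them, time stands still between calls to the robot, and variables do not carry over. Pictures are saved under pics/ and viewed, at most 10 in all, crops included, and the job is handed in when it is done.

```bash
mkdir -p pics
cat > h.py <<'E'
import numpy as np,cv2
from station import *
def tri(obs):
    A=[];b=[]
    for c,uv in obs:
        K=c; E=np.array(K["extrinsics"]);R=E[:3,:3];t=E[:3,3]
        x=(uv[0]-K["cx"])/K["fx"];y=(uv[1]-K["cy"])/K["fy"]
        A+= [R[0]-x*R[2],R[1]-y*R[2]];b+=[x*t[2]-t[0],y*t[2]-t[1]]
    s=np.linalg.lstsq(np.array(A),np.array(b),rcond=None)
    return s[0],s[1]
def atz(c,uv,z):
    E=np.array(c["extrinsics"]);R=E[:3,:3];o=-R.T@E[:3,3]
    d=R.T@np.array([(uv[0]-c["cx"])/c["fx"],(uv[1]-c["cy"])/c["fy"],1]);return o+d*(z-o[2])/d[2]
E
python3 - <<'E'
from h import *
s=get_state();print(s,tip_reach)
ims=[]
for n in("scene","top"):
    f=grab_frame(n);ims.append(f);c=calibration(n)
    for q in("changer","knob_center","home_mark","filter_can","screwdriver","wash_bottle","tissue_box"):
        m=mark_of(n,q)[:2];print(n,q,[(np.round(a["location"]),round(a["conf"],2),np.round(atz(c,a["location"],{"knob_center":.096,"home_mark":.07}.get(q,0)),3)) for a in m])
for n,f in zip(("scene","top"),ims): cv2.imwrite(f"pics/{n}.png",f[...,::-1])
E
```

```text
{'t': 0.0, 'q': array([-8.30883645e-01,  3.59360351e-01,  1.10628757e-02, -3.42392486e-04,
       -1.22411613e+00, -2.88141994e-01]), 'qd': array([ 0.00179718,  0.00156502,  0.00105073,  0.0001565 , -0.00018717,
        0.00126719]), 'joint_efforts': array([ 3.30801277e-04, -5.82726073e+01,  2.93056262e+01,  6.99755609e+00,
        6.77667311e-03, -1.99087417e-04]), 'eef_pos': array([ 0.29447508, -0.60686455,  0.24464298]), 'ee_rot': array([ 3.13995057e+00, -1.51024963e-04, -2.68993844e+00]), 'force': array([-0.83350935,  0.18878059,  0.00206119]), 'moment': array([-0.03576499,  0.01794356, -0.03162788]), 'gripper_force': 0.0, 'width': 0.08744236332083907} 0.019
scene changer [(array([256., 230.]), 0.96, array([ 0.571,  0.034, -0.   ]))]
scene knob_center [(array([215., 134.]), 0.51, array([ 0.416, -0.379,  0.096])), (array([370., 285.]), 0.44, array([0.54 , 0.434, 0.096]))]
scene home_mark [(array([233., 208.]), 0.56, array([ 0.605, -0.038,  0.07 ]))]
scene filter_can [(array([296., 220.]), 0.56, array([0.443, 0.087, 0.   ]))]
scene screwdriver [(array([252., 201.]), 0.53, array([ 0.489, -0.079, -0.   ]))]
scene wash_bottle [(array([332., 324.]), 0.88, array([0.642, 0.414, 0.   ]))]
scene tissue_box [(array([150., 180.]), 0.75, array([ 0.694, -0.415,  0.   ]))]
top changer [(array([242., 179.]), 0.67, array([0.569, 0.042, 0.   ]))]
top knob_center [(array([242., 174.]), 0.52, array([0.568, 0.037, 0.096]))]
top home_mark [(array([263., 166.]), 0.65, array([ 0.6  , -0.039,  0.07 ]))]
top filter_can [(array([234., 210.]), 0.64, array([0.452, 0.074, 0.   ]))]
top screwdriver [(array([274., 195.]), 0.51, array([ 0.503, -0.078,  0.   ])), (array([147., 206.]), 0.43, array([0.476, 0.402, 0.   ]))]
top wash_bottle [(array([137., 165.]), 0.7, array([0.633, 0.441, 0.   ]))]
top tissue_box [(array([357., 150.]), 0.63, array([ 0.668, -0.399,  0.   ]))]
```

Run:
```python
import cv2
a=cv2.imread("pics/scene.png");b=cv2.imread("pics/top.png")
import numpy as np
cv2.imwrite("pics/both.png",np.hstack([cv2.resize(a[130:290,170:340],None,fx=2.35,fy=2.35),cv2.resize(b[110:270,160:330],None,fx=2.35,fy=2.35)]))
```

```text
(no output)
```

View pics/both.png

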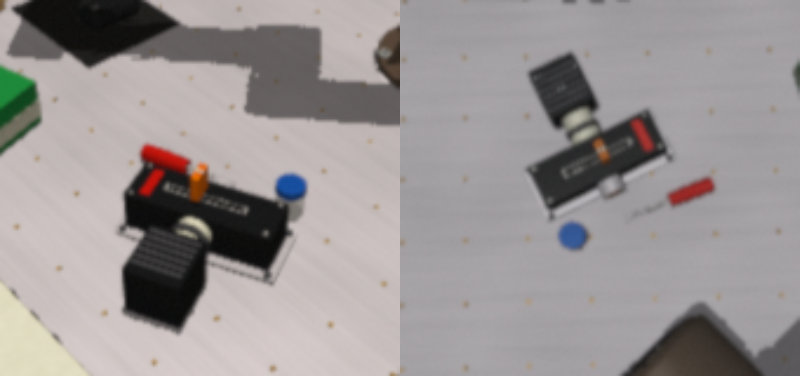

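Left panel (scene): orange knob at about (255,207) in the full image, with the red mark on its left. Right panel (top): knob at about (245,174), mark at about (263,166), blue can and screwdriver on the robot side. Next I refine by colour.

Run:
```python
from h import *
P={}
for n,box in(("scene",(190,200,230,290)),("top",(150,225,190,290))):
    f=cv2.imread(f"pics/{n}.png");hsv=cv2.cvtColor(f,cv2.COLOR_BGR2HSV);c=calibration(n)
    m=cv2.inRange(hsv,(8,140,120),(22,255,255));k,l,st,ce=cv2.connectedComponentsWithStats(m)
    for i in range(1,k):
        if st[i,4]>8: print(n,"orange",st[i],ce[i],atz(c,ce[i],.1))
    m=cv2.inRange(hsv,(0,150,90),(6,255,255))|cv2.inRange(hsv,(174,150,90),(180,255,255));k,l,st,ce=cv2.connectedComponentsWithStats(m)
    for i in range(1,k):
        if st[i,4]>8: print(n,"red",st[i],ce[i],atz(c,ce[i],.07))
```

```text
scene orange [   0   30   69   54 1462] [26.37140903 56.33310534] [ 0.70912559 -1.58461383  0.1       ]
scene orange [32 73  6  3  9] [34.66666667 73.88888889] [ 0.74923184 -1.34877317  0.1       ]
scene orange [ 87 118   6  11  21] [ 89.42857143 123.        ] [ 0.74251625 -0.75995889  0.1       ]
scene orange [ 91 128  10   6  24] [ 94.75       131.29166667] [ 0.75283787 -0.68966839  0.1       ]
scene orange [ 80 136  14  10  49] [ 86.65306122 140.71428571] [ 0.80314154 -0.64888037  0.1       ]
scene orange [ 94 136   7   4  14] [ 96.78571429 137.42857143] [ 0.76545084 -0.64481128  0.1       ]
scene orange [ 38 141  39  19 167] [ 55.52095808 150.54491018] [ 0.91344129 -0.66247809  0.1       ]
scene orange [ 32 155   3   4   9] [ 33.11111111 156.77777778] [ 0.98694899 -0.67685782  0.1       ]
scene orange [ 16 158  13  12  47] [ 21.89361702 163.89361702] [ 1.03039166 -0.66005542  0.1       ]
scene orange [ 30 160   8   4  14] [ 33.         161.28571429] [ 0.99648777 -0.65015168  0.1       ]
scene orange [  6 163   9  10  35] [  9.88571429 167.4       ] [ 1.06767106 -0.66656964  0.1  
[... 7259 characters left out ...]
    306.68181818] [0.12343167 0.49240781 0.1       ]
top orange [ 88 313   4   7  20] [ 89.65 316.05] [0.09452418 0.56214894 0.1       ]
top orange [ 95 313   4   6  19] [ 96.57894737 315.57894737] [0.09544228 0.53875132 0.1       ]
top orange [108 313   5   6  26] [110.03846154 315.5       ] [0.09448536 0.49320994 0.1       ]
top orange [ 81 314   5   6  25] [ 83.4  316.56] [0.09341744 0.58323823 0.1       ]
top orange [101 314   5   5  18] [103.11111111 316.        ] [0.0934724  0.51660587 0.1       ]
top red [259 161   9  13  60] [262.7        166.91666667] [ 0.59826118 -0.03686198  0.07      ]
top red [275 187  18   9  78] [283.70512821 191.03846154] [ 0.50779608 -0.11013846  0.07      ]
```

```bash
R='{"delta_pos":[0.42,1,0.05],"dr":[0,0,0]}'; python3 -m handwheel '[{"delta_pos":[0.4,1,0.1],"dr":[0,0,0]},{"delta_pos":[0.4,1,0.1],"dr":[0,0,0]},{"delta_pos":[0.4,1,0.1],"dr":[0,0,0]},{"delta_pos":[0.4,1,0.1],"dr":[0,0,0]},{"delta_pos":[0.4,1,0.1],"dr":[0,0,0]},{"delta_pos":[0.4,1,0.1],"dr":[0,0,0]},{"delta_pos":[0.4,1,0.1],"dr":[0,0,0]},{"delta_pos":[0.4,1,0.1],"dr":[0,0,0]},{"delta_pos":[0.4,1,0.1],"dr":[0,0,0]},{"delta_pos":[0.4,1,0.1],"dr":[0,0,0]}]' 1 20
python3 -m handwheel '[{"delta_pos":[0.4,1,0],"dr":[0,0,0]},{"delta_pos":[0.4,1,0],"dr":[0,0,0]},{"delta_pos":[0.4,1,0],"dr":[0,0,0]},{"delta_pos":[0.4,1,0],"dr":[0,0,0]},{"delta_pos":[0.4,1,0],"dr":[0,0,0]},{"delta_pos":[0.4,1,0],"dr":[0,0,0]},{"delta_pos":[0.4,1,0],"dr":[0,0,0]},{"delta_pos":[0.4,1,0],"dr":[0,0,0]},{"delta_pos":[0.4,1,0],"dr":[0,0,0]},{"delta_pos":[0.4,1,0],"dr":[0,0,0]}]'
python3 -m handwheel '[{"delta_pos":[0,0.5,0],"dr":[0,0,0]},{"delta_pos":[0,0,0],"dr":[0,0,0]}]'
python3 - <<'E'
from h import *
c=calibration("wrist");f=grab_frame("wrist");cv2.imwrite("pics/w1.png",f[...,::-1])
s=get_state();print(s["t"],s["eef_pos"],s["ee_rot"],s["width"],s["force"])
E=np.array(c["extrinsics"]);print(-E[:3,:3].T@E[:3,3],E[2,:3])
for q in("changer","knob_center","home_mark"): print(q,[(np.round(a["location"]),round(a["conf"],2),np.round(atz(c,a["location"],{"knob_center":.096,"home_mark":.07}.get(q,0)),3)) for a in mark_of("wrist",q)[:2]])
E
```

```text
t: 1.8
eef_pos: [0.415, -0.3061, 0.276]
ee_rot: [-3.141, 0.0, -2.69]
force: [0.8, -0.9, 1.4]
width: 0.0132
gripper_force: 0.0
t: 2.8
eef_pos: [0.535, -0.0059, 0.2759]
ee_rot: [-3.141, 0.001, -2.69]
force: [-0.4, -0.5, 0.7]
width: 0.0006
gripper_force: 0.0
t: 3.0
eef_pos: [0.5347, 0.0093, 0.2754]
ee_rot: [3.141, -0.0, -2.688]
force: [0.4, -0.5, 0.3]
width: 0.0003
gripper_force: 0.0
3.05 [0.53446059 0.00831704 0.27551179] [ 3.14155772e+00 -2.90543623e-04 -2.68819819e+00] 0.0008267205781732942 [-1.20018024 -0.71599562 -0.87962205]
[ 0.46313789 -0.02612882  0.41453104] [ 0.26256581  0.12798084 -0.95638909]
changer [(array([263., 190.]), 0.92, array([ 0.568,  0.035, -0.   ]))]
knob_center [(array([257., 209.]), 0.74, array([0.571, 0.026, 0.096]))]
home_mark [(array([207., 203.]), 0.68, array([ 0.601, -0.036,  0.07 ])), (array([318., 137.]), 0.28, array([0.457, 0.057, 0.07 ]))]
```

View pics/w1.png

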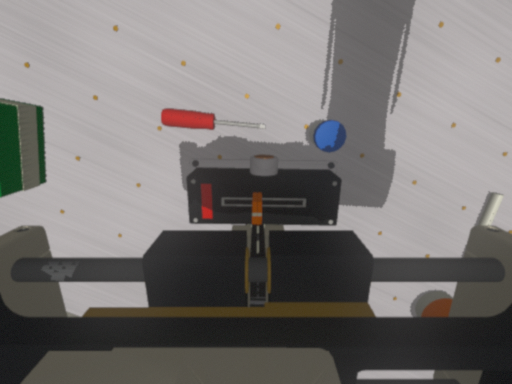

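The wrist view shows the red mark at (207,201), the knob at (257,207), the slot from (222,202) to (305,203), and corner screws at (193,181), (333,182), (331,222) and (196,220). The changer is almost parallel to the jaws.

Run:
```python
from h import *
c=calibration("wrist");f=cv2.imread("pics/w1.png");hsv=cv2.cvtColor(f,cv2.COLOR_BGR2HSV)
m=cv2.inRange(hsv,(0,150,90),(6,255,255))|cv2.inRange(hsv,(174,150,90),(180,255,255));m[:170]=0;m[230:]=0;m[:,:190]=0;m[:,230:]=0
r=cv2.minAreaRect(cv2.findNonZero(m));print(r)
p=[atz(c,u,.07)[:2] for u in [(222,202),(305,203),(187.5,168.5),(338,171),(339,223),(188,223)]]
p=np.array(p);print(p.round(4))
mk=atz(c,r[0],.07);print("mark",mk)
for a,b in((0,1),(2,3),(5,4)):
    d=p[b]-p[a];print(np.linalg.norm(d),np.degrees(np.arctan2(-d[0],d[1])))
print("box centre",p[2:].mean(0))
g=cv2.inRange(hsv,(5,120,60),(22,255,255));g[:188]=0;g[226:]=0;g[:,:245]=0;g[:,270:]=0
print("knob bbox",cv2.boundingRect(g))
cv2.imwrite("pics/w1c.png",cv2.resize(f[155:235,175:350],None,fx=4.5,fy=4.5,interpolation=cv2.INTER_CUBIC))
```

```text
((207.0, 201.5), (33.0, 10.0), 90.0)
[[ 0.591  -0.0204]
 [ 0.5424  0.0832]
 [ 0.5678 -0.0804]
 [ 0.4838  0.1009]
 [ 0.5477  0.1409]
 [ 0.6407 -0.0511]]
mark [ 0.59929985 -0.0393001   0.07      ]
0.11445369807451942 25.115346268669843
0.19989591381513946 24.87396495687302
0.21330085241345034 25.84677158632012
box centre [0.55998228 0.02758485]
knob bbox (251, 192, 12, 34)
```

View pics/w1c.png

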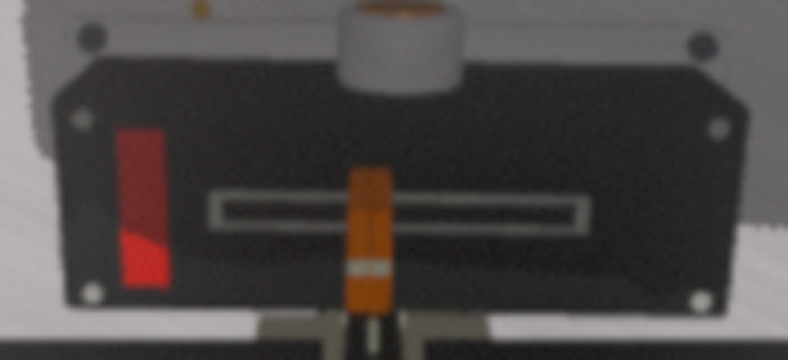

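The knob face is split by a seam across the slot, so a one-sided push touches only one half. The frame is consistent: origin about (0.5667, 0.0314), yaw 25°, lever about 36 mm. Next I move to the +y side and descend.

```bash
python3 -m handwheel '[{"delta_pos":[0.3,0.9,0],"dr":[0,0,-1]},{"delta_pos":[0.32,0.8,0],"dr":[0,0,0]},{"delta_pos":[0,0,-0.8],"dr":[0,0,0]},{"delta_pos":[0,0,-0.9],"dr":[0,0,0]},{"delta_pos":[0,0,-0.9],"dr":[0,0,0]},{"delta_pos":[0,0,-0.9],"dr":[0,0,0]},{"delta_pos":[0,0,-0.9],"dr":[0,0,0]},{"delta_pos":[0,0,-0.75],"dr":[0,0,0]},{"delta_pos":[0,0,-0.6],"dr":[0,0,0]},{"delta_pos":[0,0,0],"dr":[0,0,0]}]'
cat > lev.py <<'E'
from h import *
s=get_state();O=np.array([.5667,.0314]);u=np.array([-.4226,.9063]);v=np.array([.9063,.4226])
d=s["eef_pos"][:2]-O
print("t",round(s["t"],2),"y %.1f x %.1f z %.1f mm"%(d@u*1e3,d@v*1e3,s["eef_pos"][2]*1e3),"Fy %.1f Fx %.1f Fz %.1f"%(s["force"][:2]@u,s["force"][:2]@v,s["force"][2]),s["ee_rot"].round(3))
E
cat > look.py <<'E'
import sys
from lev import *
f=grab_frame("wrist");cv2.imwrite(sys.argv[1],f[...,::-1])
E
python3 look.py pics/w2.png
```

```text
t: 4.2
eef_pos: [0.5517, 0.0572, 0.1009]
ee_rot: [3.141, -0.004, -2.709]
force: [-0.4, -0.1, -0.9]
width: 0.0006
gripper_force: 0.0
t 4.2 y 29.7 x -2.7 z 100.9 mm Fy 0.1 Fx -0.4 Fz -0.9 [ 3.141 -0.004 -2.709]
```

View pics/w2.png

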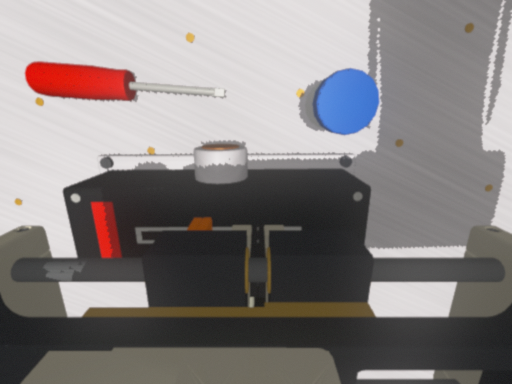

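Fingers (column ~258) stand clear on the +y side of the knob (200,224), tip over the slot. Now I push toward home.

```bash
P='x'; python3 -m handwheel '[{"delta_pos":[0.07,-0.15,0],"dr":[0,0,0]},{"delta_pos":[0.07,-0.15,0],"dr":[0,0,0]},{"delta_pos":[0.07,-0.15,0],"dr":[0,0,0]},{"delta_pos":[0.07,-0.15,0],"dr":[0,0,0]}]'; python3 lev.py
python3 -m handwheel '[{"delta_pos":[0.07,-0.15,0],"dr":[0,0,0]},{"delta_pos":[0.07,-0.15,0],"dr":[0,0,0]}]'; python3 lev.py
python3 -m handwheel '[{"delta_pos":[0.07,-0.15,0],"dr":[0,0,0]},{"delta_pos":[0.07,-0.15,0],"dr":[0,0,0]}]'; python3 look.py pics/w3.png
```

```text
t: 4.65
eef_pos: [0.5624, 0.0408, 0.1041]
ee_rot: [3.141, 0.002, -2.707]
force: [-0.6, 1.9, 2.6]
width: 0.0007
gripper_force: 1.4
t 4.65 y 10.3 x 0.1 z 104.1 mm Fy 2.0 Fx 0.3 Fz 2.6 [ 3.141e+00  2.000e-03 -2.707e+00]
t: 4.85
eef_pos: [0.566, 0.0311, 0.1031]
ee_rot: [-3.141, -0.0, -2.707]
force: [-0.7, -0.3, 0.3]
width: 0.0003
gripper_force: 0.0
t 4.85 y 0.0 x -0.7 z 103.1 mm Fy 0.0 Fx -0.8 Fz 0.3 [-3.141 -0.    -2.707]
t: 5.05
eef_pos: [0.5701, 0.0224, 0.103]
ee_rot: [3.141, -0.0, -2.707]
force: [-0.4, 1.2, 0.9]
width: 0.0008
gripper_force: 0.7
t 5.05 y -9.6 x -0.7 z 103.0 mm Fy 1.2 Fx 0.2 Fz 0.9 [ 3.141 -0.    -2.707]
```

View pics/w3.png

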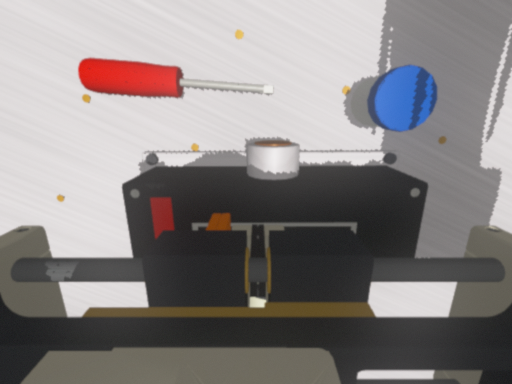

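The knob (220,222) is nearer the mark (162,216) than before and the fingers are just behind it. I keep pushing to the stop.

```bash
for i in 1 2 3 ; do python3 -m handwheel '[{"delta_pos":[0.07,-0.15,0],"dr":[0,0,0]}]' >/dev/null; python3 lev.py; done
```

```text
t 5.2 y -14.6 x -0.8 z 102.9 mm Fy 0.2 Fx 0.0 Fz -0.1 [-3.141 -0.    -2.707]
t 5.3 y -19.5 x -0.8 z 102.9 mm Fy 6.4 Fx -0.2 Fz 0.8 [ 3.141 -0.    -2.707]
t 5.4 y -21.7 x -0.7 z 102.8 mm Fy 44.7 Fx -1.3 Fz 15.6 [ 3.137  0.    -2.708]
```

At the stop (44.7 N at y ≈ -21.7, expected -19.5 from geometry). I back off, lift, hop over to the mark side and lower.

```bash
python3 -m handwheel '[{"delta_pos":[-0.14,0.3,0],"dr":[0,0,0]},{"delta_pos":[-0.07,0.15,0],"dr":[0,0,0]},{"delta_pos":[0,0,0.8],"dr":[0,0,0]},{"delta_pos":[0,0,0.8],"dr":[0,0,0]},{"delta_pos":[0,0,0.2],"dr":[0,0,0]},{"delta_pos":[0,0,0],"dr":[0,0,0]}]' >/dev/null; python3 lev.py
python3 -m handwheel '[{"delta_pos":[0.35,-0.76,0],"dr":[0,0,0]},{"delta_pos":[0.35,-0.76,0],"dr":[0,0,0]},{"delta_pos":[0.35,-0.76,0],"dr":[0,0,0]},{"delta_pos":[0.07,-0.15,0],"dr":[0,0,0]},{"delta_pos":[0,0,0],"dr":[0,0,0]}]'>/dev/null; python3 look.py pics/w4.png
```

```text
t 6.0 y -9.6 x -0.1 z 158.1 mm Fy -0.2 Fx -0.5 Fz -0.7 [-3.141e+00  2.000e-03 -2.707e+00]
t 6.5 y -90.2 x -1.8 z 155.6 mm Fy 0.4 Fx -0.4 Fz -0.9 [ 3.141e+00 -2.000e-03 -2.709e+00]
```

View pics/w4.png

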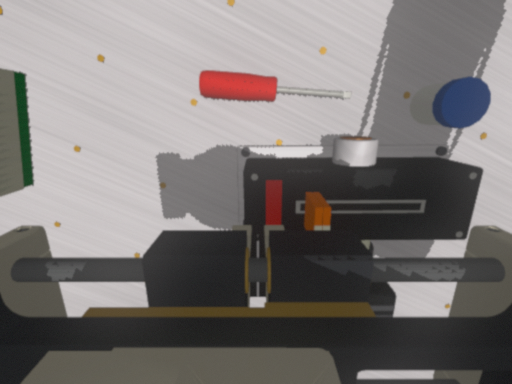

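The knob (316,212) sits at the slot's mark end (slot starts at 297) and the fingers (258) are over the mark side, so it is home. I lower and approach.

```bash
python3 -m handwheel '[{"delta_pos":[0,0,-0.7],"dr":[0,0,0]},{"delta_pos":[0,0,-0.7],"dr":[0,0,0]},{"delta_pos":[0,0,-0.35],"dr":[0,0,0]},{"delta_pos":[0,0,0],"dr":[0,0,0]}]' >/dev/null; python3 lev.py
for i in 1 2 3; do python3 -m handwheel '[{"delta_pos":[-0.07,0.15,0],"dr":[0,0,0]}]' >/dev/null; python3 lev.py; done
for i in 1 2 3 4 5 6; do python3 -m handwheel '[{"delta_pos":[-0.028,0.06,0],"dr":[0,0,0]}]' >/dev/null; python3 lev.py; done
```

```text
t 6.95 y -88.6 x -2.0 z 102.9 mm Fy 0.2 Fx 0.1 Fz 1.0 [ 3.141e+00 -3.000e-03 -2.707e+00]
t 7.05 y -84.5 x -0.6 z 105.0 mm Fy -0.9 Fx 0.4 Fz 0.6 [-3.141  0.    -2.707]
t 7.15 y -79.3 x -0.3 z 105.6 mm Fy -0.1 Fx -0.0 Fz 0.4 [-3.141e+00  1.000e-03 -2.707e+00]
t 7.25 y -74.2 x -0.4 z 105.5 mm Fy -0.4 Fx -0.1 Fz -0.1 [-3.141e+00  2.000e-03 -2.707e+00]
t 7.35 y -72.0 x -0.6 z 105.3 mm Fy 0.2 Fx -0.5 Fz -0.8 [-3.141e+00  1.000e-03 -2.707e+00]
t 7.45 y -70.3 x -0.7 z 105.1 mm Fy 0.3 Fx 0.1 Fz -0.3 [-3.141e+00  1.000e-03 -2.707e+00]
t 7.55 y -68.5 x -0.9 z 104.8 mm Fy 0.7 Fx 0.1 Fz -0.6 [-3.141  0.    -2.707]
t 7.65 y -66.7 x -1.0 z 104.7 mm Fy -4.9 Fx -0.6 Fz -0.3 [-3.141  0.    -2.707]
t 7.75 y -65.3 x -0.9 z 104.7 mm Fy -6.5 Fx -0.2 Fz -0.3 [-3.141  0.    -2.707]
t 7.85 y -63.3 x -0.9 z 104.7 mm Fy -4.2 Fx -0.8 Fz 0.3 [-3.141  0.    -2.707]
```

Contact at y ≈ -67, so lever ≈ y + 67 mm. I count clicks: forces should reappear near y = -49 and -31, with the last hump near -22.

```bash
for i in 1 2 3 4 5 6 7 8 9 10 11 12 13; do python3 -m handwheel '[{"delta_pos":[-0.028,0.06,0],"dr":[0,0,0]}]' >/dev/null; python3 lev.py; done
```

```text
t 7.95 y -61.0 x -0.9 z 104.7 mm Fy -2.6 Fx -0.1 Fz -0.2 [-3.141  0.    -2.707]
t 8.05 y -58.7 x -1.0 z 104.6 mm Fy -1.1 Fx 0.7 Fz 1.3 [ 3.142  0.    -2.708]
t 8.15 y -56.4 x -1.0 z 104.5 mm Fy -1.1 Fx -0.5 Fz -0.3 [ 3.141  0.    -2.707]
t 8.25 y -54.3 x -1.1 z 104.4 mm Fy 0.4 Fx 0.2 Fz 0.5 [ 3.141 -0.    -2.707]
t 8.35 y -52.3 x -1.1 z 104.4 mm Fy -0.1 Fx 0.5 Fz -0.7 [ 3.141 -0.    -2.707]
t 8.45 y -50.4 x -1.0 z 104.5 mm Fy -0.5 Fx 0.3 Fz 0.0 [ 3.141 -0.    -2.707]
t 8.55 y -48.7 x -1.0 z 104.5 mm Fy -4.2 Fx 0.4 Fz -1.7 [-3.141 -0.    -2.707]
t 8.65 y -47.2 x -1.0 z 104.5 mm Fy -6.3 Fx -0.0 Fz -1.4 [-3.141 -0.    -2.707]
t 8.75 y -45.2 x -1.0 z 104.5 mm Fy -3.4 Fx 0.9 Fz -1.7 [-3.141 -0.    -2.707]
t 8.85 y -43.0 x -1.0 z 104.5 mm Fy -3.0 Fx -0.4 Fz -1.3 [-3.141 -0.    -2.707]
t 8.95 y -40.7 x -1.0 z 104.5 mm Fy -0.8 Fx 0.2 Fz -0.3 [ 3.141 -0.    -2.707]
t 9.05 y -38.5 x -1.0 z 104.5 mm Fy -0.1 Fx -0.5 Fz 0.4 [ 3.141 -0.    -2.707]
t 9.15 y -36.4 x -1.0 z 104.6 mm Fy -0.5 Fx -0.5 Fz 0.0 [ 3.141  0.    -2.707]
```

Two clicks are done, in step with the prediction. The third hump should be at y ≈ -22.

```bash
for i in 1 2 3 4 5 6 7 8; do python3 -m handwheel '[{"delta_pos":[-0.028,0.06,0],"dr":[0,0,0]}]' >/dev/null; python3 lev.py; done
```

```text
t 9.25 y -34.5 x -0.9 z 104.6 mm Fy -0.3 Fx -0.3 Fz -0.0 [ 3.141  0.    -2.707]
t 9.35 y -32.6 x -0.9 z 104.6 mm Fy -0.9 Fx -0.5 Fz -0.5 [ 3.141  0.    -2.707]
t 9.45 y -30.7 x -1.0 z 104.6 mm Fy -3.1 Fx -0.3 Fz -1.3 [-3.142  0.    -2.707]
t 9.55 y -29.3 x -0.9 z 104.6 mm Fy -5.5 Fx -1.1 Fz -1.3 [-3.141 -0.    -2.707]
t 9.65 y -27.4 x -0.9 z 104.6 mm Fy -4.1 Fx 1.3 Fz -1.4 [-3.141  0.    -2.707]
t 9.75 y -25.2 x -1.0 z 104.6 mm Fy -3.9 Fx 0.7 Fz 0.6 [-3.141  0.    -2.707]
t 9.85 y -22.9 x -1.0 z 104.6 mm Fy -1.3 Fx 1.2 Fz 1.0 [ 3.142  0.    -2.707]
t 9.95 y -20.6 x -1.0 z 104.6 mm Fy -0.3 Fx 0.9 Fz 0.4 [ 3.141  0.    -2.707]
```

```bash
python3 -m handwheel '[{"delta_pos":[-0.028,0.06,0],"dr":[0,0,0]},{"delta_pos":[0,0,0],"dr":[0,0,0]}]' >/dev/null; python3 lev.py
python3 -m handwheel '[{"delta_pos":[0.14,-0.3,0],"dr":[0,0,0]},{"delta_pos":[0.14,-0.3,0],"dr":[0,0,0]},{"delta_pos":[0,0,0.9],"dr":[0,0,0]},{"delta_pos":[0,0,0.9],"dr":[0,0,0]},{"delta_pos":[0,0,0.9],"dr":[0,0,0]},{"delta_pos":[0,0,0.9],"dr":[0,0,0]},{"delta_pos":[0,0,0.9],"dr":[0,0,0]},{"delta_pos":[0,0,0],"dr":[0,0,0]},{"delta_pos":[0,0,0],"dr":[0,0,0]}]'>/dev/null; python3 look.py pics/w5.png
```

```text
t 10.15 y -18.5 x -1.0 z 104.5 mm Fy 0.1 Fx 0.4 Fz 0.0 [ 3.141 -0.    -2.707]
t 11.05 y -39.6 x -0.9 z 240.1 mm Fy 0.7 Fx 0.3 Fz -0.5 [ 3.142e+00  1.000e-03 -2.708e+00]
```

View pics/w5.png

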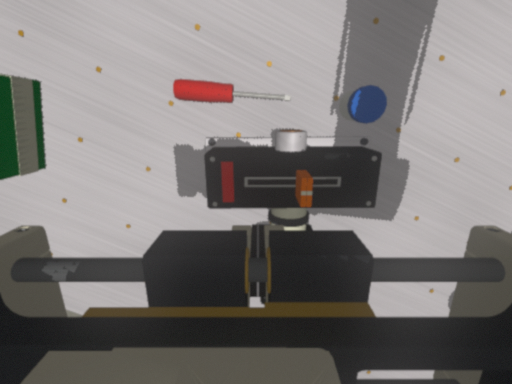

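The knob (304,188) is just past the slot's middle (292), which matches 54 mm (y = +9), and the gripper is clear.

```bash
python3 -c "
from station import *
print(job_done())"
```

```text
the job is handed in; nothing more can be done
None
```

I pushed the lever home to the red-mark stop, then back out three clicks by feel. The last picture shows it at about the third click (54 mm), with the gripper clear of it; I handed the job in at about 11 s, and no verdict came back.

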